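# Reset the preload of a shaft collar

## Robot

A 6-joint arm with a two-finger parallel gripper is mounted at the origin on the work surface; the furniture and walls round the work are solid. World frame = base frame: x ahead of the robot, y to its left, z up, the work surface at z = 0. Lengths are in m, angles in degrees, forces in N, time in s.
With the tool pointing down it reaches from about 0.35 to 0.875 m from the base axis. Payload 4.2 kg.
Tool frame: the origin (TCP) lies at the very end of the fingers, on their centre line; the grasp point (between the pads) lies 19 mm behind it; z points along the fingers, x is the direction in which the jaws open and shut, and the axes are right-handed (so a half turn about z gives the same grasp; the last joint's range is limited). The gripper opens to 87 mm and grips with 3 to 60 N. Pads are 19 mm wide; open, the fingers measure 117 mm over their backs; the gripper's body (75 mm by 190 mm) begins 51 mm behind the grasp point.
Start: joints at [90.046, 22.042, 0.453, 0, -68.411, -14.817], TCP at [0.159, 0.604, 0.223] pointing down, gripper open.
Joint ranges: [-179.83, 179.83], [-69.29, 118.12], [-61.27, 80.66], [-181.25, 117.63], [-171.15, -9.14], [-177.46, 177.46]. Speed limits (degrees/s): [159.86, 159.86, 180, 180, 180, 180].

## Interface

Orientations are given as a 3x3 rotation matrix whose columns are the frame's x, y, z axes.
In Python, from station import r gives the robot as it stands.
- The arm moves only by the shell command python3 -m jog 'ROWS' [OPENING]. ROWS is JSON, a list of rows, each a list of 2 entries, a list of its own where there are three numbers: the shift along the tool's x, y, z in m, then the turn, a rotation vector about the tool's x, y, z in units of 5 degrees (1.0 is 5 degrees). A call has exactly 10 rows; each row is the pose to reach, as a shift and turn from the pose commanded when the call began, along the tool's axes at that moment; what a row does not reach only later rows make up. A row lasts 1/12 s, in which the tool goes at most 41.7 mm and 7.16 degrees, less where a joint would pass 70% of its speed; a pose out of reach is approached as far as the arm can. A call with a gripper value outside its range is refused whole. OPENING is the finger opening in m, from 0 to 0.087, set as the call begins (- or left out, the last holds). The fingers move at their own pace and stop on an object; the grip force is fixed at half the most. Time passes only in rows, so rows that repeat a pose let the fingers close, or fill a call up. It gives the time, the measured TCP pose, the force and the opening at its end, in the units of the state.
- r.sense(): the state, without advancing time (a new reading comes with each control period).
- r.capture(name): name is "scene" or "top" or "wrist"; returns (picture, depth): 400x640x3 uint8, blue, green, red; 400x640 float32, m along the optical axis (not along the pixel's ray), 0 where there is no reading.
- r.calibration(name): a dict with "fx", "fy", "cx", "cy" (pixels), "k1" (the pictures are not rectified: a ray, as slopes to the right and down, at radius r is drawn at 1 + k1 r^2 times it, then the intrinsics apply), "R" (3x3) and "t" (3): a world point X has camera coordinates R X + t; the wrist camera has in their place "tool_from_camera" (4x4, takes a point from camera to tool coordinates, whose origin is the TCP and whose axes are the tool frame's). Camera axes: x right, y down, z forward; pixel columns grow to the right and rows downward; lengths in m; the calibration is good to about 2 mm. A picture is of the moment at which its call begins: read the wrist's pose just before it. calibration takes no time and is no camera call.
- r.finish_job(): hands the job in, once; it reports no verdict.
Trained networks look in the newest picture that a camera, given by its name, has taken for a name from the list of things; names that differ only in an ending like _2 or _b are one class to them, and where a whole thing is asked for, a point or a joint stands for the part that bears it (a point fixed in the world has none). Each returns a list of dicts, best first, with "confidence" (0 to 1); they miss things now and then, are a little off and sometimes report something else, mostly with a low value. They report only what shows in the picture. A call takes as long as a camera call.
- r.cut_out(query, camera): "region" (400x640 bool, what is visible of it) and "uv" ([column, row] in pixels, amid what is visible of it).
The state is a dict: "time_s": time; "joints": joint angles; "joint_velocities": joint speeds; "effort": joint torques, N m; "tcp_pos": TCP position; "ee_rot": TCP orientation; "wrist_force": force on the tool from outside, world axes, zero at the start; "moment": the same for the moment, N m; "gripper_width": opening from 0.0 (shut) to 1.0 (fully open).
Only numpy, scipy, OpenCV 4.12 (cv2) and the standard library are available. Lean on these libraries where they do the work, as an engineer would, in place of code of your own. Each camera call takes 0.05 s, during which the arm holds its last target.

## Task

On the bearing stand the shaft collar has been locked away from the spring-loaded sleeve. Loosen the collar's thumb screw, slide the collar along the shaft onto the sleeve until it presses on it with about 10 N, and tighten the thumb screw there so that the collar goes on pressing by itself. Never press the sleeve with more than 20 N, and do not disturb the mug, the tin, the spanner and the screw box lying round the stand.

Things in the scene. Friction and masses are not known exactly. Their poses are not given: they have to be found in the camera images.
- stand: grey base plate 95 x 280 x 12 mm, fixed to the table, place and yaw differ. Carries a steel shaft 16 mm thick along its y axis, 80 mm above the table, between a tail block (at y = -115 mm, top at 105 mm) and the bearing block (at y = +110 mm). Origin: centre of the underside; z up, y along the shaft towards the bearing.
- bearing: bearing block, 56 x 28 mm, 108 mm high, axes as the stand's; origin under its centre on the plate's top. Towards the collar it carries a knurled adjuster ring and a sprung steel sleeve with a flange 38 mm across. The flange's face lies 54 to 66 mm from the origin towards the collar; its place is not measured: find it by feel. It yields along the shaft 3 N/mm from first touch, up to 10 mm.
- collar: steel shaft collar, a ring 44 mm across and 22 mm wide on the shaft; origin at its centre on the shaft's axis; axes as the stand's. It starts 38 to 90 mm short of the sleeve (face to face). With the thumb screw loose it slides along y (about 1 N of friction) and cannot turn; with the screw tight its friction holds it against about 20 N or more.
- screw (a joint): turn of the collar's upright thumb screw, rad, growing anticlockwise seen from above: 0 where its point leaves the shaft, -1.15 to -0.85 at the start (tight). From 0 to the stop at 0.5 the collar is free; below -0.7 it is firmly tight, stop at -1.25. It stays where it is left and takes 0.1 to 0.25 N m to turn.
- wing (a point): centre of the thumb screw's wing, pinched from above: a dark steel plate 28 mm long (this point's x), 9 mm thick (its y), 19 mm high, over the collar's centre, 123 to 127 mm above the table, on a round neck 14 mm thick, 10 mm clear of the collar's boss. Rises about 2 mm per rad. At screw -1.0 its x is -0.6 rad from the stand's x. Pinched here, the screw can be turned or the collar pushed.
- mug: white enamelled mug with a blue rim, 81 x 106 x 82 mm, loose; origin under its centre
- bolt_tin: bare metal tin, 69 mm across, 76 mm high, loose; origin under its centre
- spanner_2: small open-ended spanner, 147 x 27 x 8 mm, lying loose; origin under its centre
- screw_box_2: small cardboard box, 62 x 102 x 50 mm, loose; origin under its centre

How it is judged (in metres and radians):
On the way, in this order (a step that is already met when the one before it is completed fails the run):
1. the thumb screw has been loosened (turned beyond -0.15 rad) (value of joint screw above -0.15 rad), for 0.1 s.
2. the collar has been slid onto the sleeve and presses on it with more than 5 N (contact force between collar and bearing above 5 N), for 0.2 s.
At the end, for the whole second after the job is handed in: the thumb screw is tight (below -0.7 rad) and the resting collar presses on the sleeve with 5 to 15 N, with nobody holding it (contact force between collar and bearing between 5 and 15 N and value of joint screw below -0.7 rad and linear speed of collar below 0.003 m/s); the robot touches nothing.
It fails at once if the collar pressed the sleeve with more than 20 N (contact force between collar and bearing above 20 N).
It fails at once if the mug, the tin, the spanner or the screw box was moved by more than 30 mm (distance of any of mug, bolt_tin, spanner_2, screw_box_2 from where it was at the start of the episode above 0.03 m).
It also fails if it takes over 58 s, if anything falls off the work surface, if the arm or the gripper's body presses on something with over 40 N, if the wrist force passes 120 N, or if a joint passes its speed limit or range.

## Working session

There is one attempt and no reset: what is moved stays moved. The work goes in short steps, Python scripts to look and compute and a shell command to move; the robot and the scene stay as the last step left them, time stands still between calls to the robot, and variables do not carry over. Pictures are saved under pics/ and viewed, and the job is handed in when it is done.

```bash
ls; mkdir -p pics
python3 - <<'E'
from station import r
import cv2,numpy as np
s=r.sense();print(s)
for n in("top","scene","wrist"):
    p,d=r.capture(n);cv2.imwrite(f"pics/{n}0.png",p);np.save(f"pics/{n}0.npy",d)
    c=r.calibration(n);print(n,{k:np.round(v,4).tolist() for k,v in c.items()})
    for q in("collar","wing","bearing","stand"):
        try:
            for o in r.cut_out(q,n)[:2]: print(q,o["confidence"],o["uv"],o["region"].sum())
        except Exception as e: print(q,e)
print(r.sense()["time_s"])
E
```

```text
pics
{'time_s': 0.0, 'joints': array([ 9.00442429e+01,  2.20913237e+01,  3.80728276e-01, -2.90382725e-02,
       -6.84110590e+01, -1.48172235e+01]), 'joint_velocities': array([-0.0513856 , -0.14308721, -0.02739655, -0.09912207,  0.02061335,
        0.02374579]), 'effort': array([ 1.70469439e-04, -3.90667892e+01,  1.87401706e+01,  4.21974108e+00,
        1.09304750e-02, -2.01899938e-04]), 'tcp_pos': array([0.15918938, 0.60377155, 0.22146003]), 'ee_rot': array([[-2.55170082e-01, -9.66896069e-01, -4.69619563e-04],
       [-9.66893741e-01,  2.55170499e-01, -2.12358830e-03],
       [ 2.17312224e-03, -8.78039835e-05, -9.99997635e-01]]), 'wrist_force': array([-0.03199742,  0.49003133, -0.76834176]), 'moment': array([ 0.02775289,  0.03893984, -0.00601786]), 'gripper_width': 1.000162148191724}
top {'fx': 431.5092, 'fy': 431.5092, 'cx': 322.1564, 'cy': 196.7426, 'k1': -0.0667, 'R': [[0.0116, -0.9999, 0.0031], [-0.9949, -0.0118, -0.1001], [0.1001, -0.002, -0.995]], 't': [0.0303, 0.5281, 0.9607]}
collar 0.48 [349.8, 182.8] 219
wing 0.42 [350.0, 179.8] 64
bearing 0.74 [296.9, 174.1] 779
stand 0.68 [335.8, 190.8] 4237
scene {'fx': 505.0306, 'fy': 505.0306, 'cx': 318.0724, 'cy': 198.182, 'k1': -0.1345, 'R': [[-0.8306, -0.5566, -0.0158], [-0.3932, 0.6064, -0.6912], [0.3943, -0.5679, -0.7225]], 't': [0.4797, 0.2762, 0.975]}
collar 0.87 [332.3, 191.8] 273
wing 0.43 [328.7, 180.4] 64
bearing 0.62 [294.0, 227.7] 1129
stand 0.56 [319.5, 218.3] 4402
wrist {'fx': 337.0183, 'fy': 337.0183, 'cx': 330.1014, 'cy': 203.2235, 'k1': -0.0553, 'tool_from_camera': [[1.0, 0.0001, -0.0004, -0.0007], [0.0, 0.9544, 0.2985, -0.082], [0.0004, -0.2985, 0.9544, -0.1632], [0.0, 0.0, 0.0, 1.0]]}
0.75
```

Run:
```python
import cv2
for n in("top","scene"):
    p=cv2.imread(f"pics/{n}0.png"); cv2.imwrite(f"pics/{n}0c.png",cv2.resize(p[90:310,200:480],None,fx=2.7,fy=2.7,interpolation=cv2.INTER_CUBIC))
```

```text
(no output)
```

View pics/top0c.png

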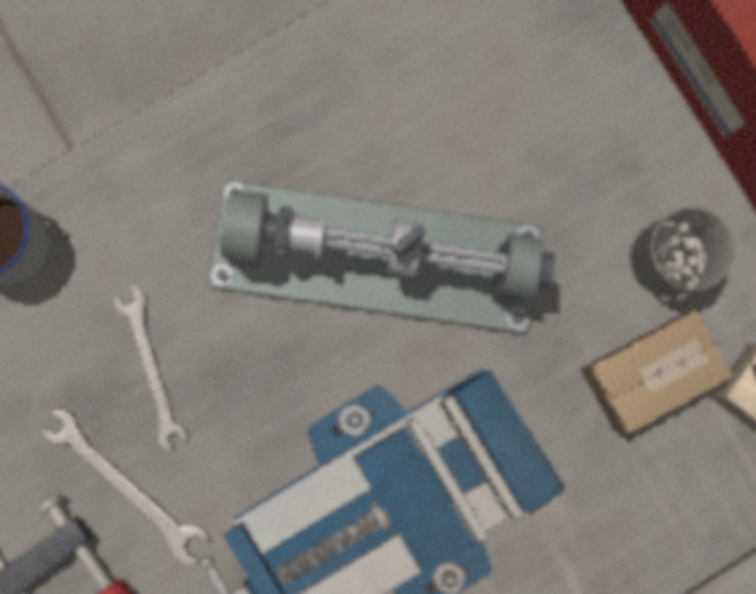

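View pics/scene0c.png

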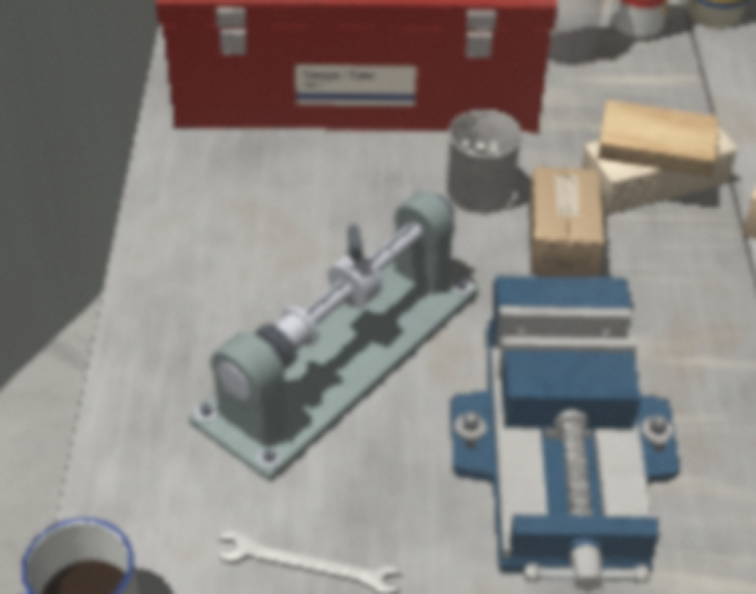

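View pics/wrist0.png

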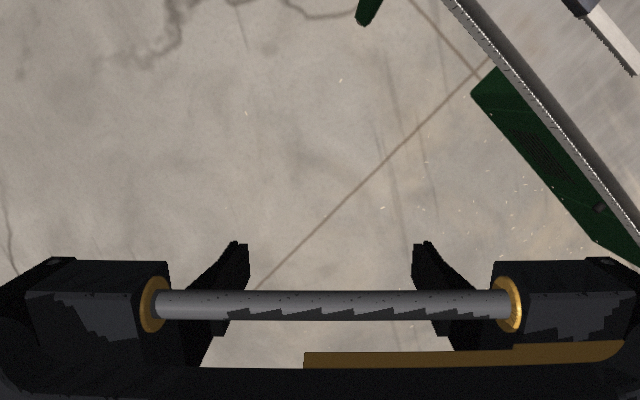

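Top view: bearing block at the left (full-image ≈290,173), wing on collar at ≈(350,179), tail block at the right (≈395,188). Now I measure.

```bash
cat > h.py <<'E'
import numpy as np,cv2
from station import r
def rays(c,uv):
    uv=np.asarray(uv,float).reshape(-1,1,2)
    xd=(uv[:,0]-[c["cx"],c["cy"]])/[c["fx"],c["fy"]]
    x=xd.copy()
    for _ in range(20): x=xd/(1+c["k1"]*(x**2).sum(1,keepdims=True))
    return np.c_[x,np.ones(len(x))]
def ext(c,s=None):
    if "R" in c:
        R=np.array(c["R"]);return R.T,-R.T@np.array(c["t"])
    T=np.array(c["tool_from_camera"]);R=np.array(s["ee_rot"]);return R@T[:3,:3],R@T[:3,3]+np.array(s["tcp_pos"])
def atz(c,uv,z,s=None):
    R,o=ext(c,s);d=rays(c,uv)@R.T
    return o+d*((z-o[2])/d[:,2])[:,None]
def cloud(c,dep,s=None,step=1):
    v,u=np.nonzero(dep>0);R,o=ext(c,s)
    return (rays(c,np.c_[u,v])*dep[v,u][:,None])@R.T+o,np.c_[u,v]
def proj(c,X,s=None):
    R,o=ext(c,s);p=(np.asarray(X)-o)@R;x=p[:,:2]/p[:,2:]
    return x*(1+c["k1"]*(x**2).sum(1,keepdims=True))*[c["fx"],c["fy"]]+[c["cx"],c["cy"]]
E
python3 - <<'E'
from h import *
c=r.calibration("top");f=2.7
b=np.array([(235,188),(223,275),(530,232),(518,320)])/f+[200,90]
P=atz(c,b,0.016);print(P.round(4));m=P.mean(0)
y=(P[0]+P[1]-P[2]-P[3])/2;print("centre",m,"yaw",np.degrees(np.arctan2(-y[0],y[1])),np.linalg.norm(y))
for n in("top","scene"):
    c=r.calibration(n);d=np.load(f"pics/{n}0.npy");X,uv=cloud(c,d)
    for q in("wing","collar","bearing"):
        o=r.cut_out(q,n)
        if not o: continue
        k=o[0]["region"][uv[:,1],uv[:,0]];Y=X[k]
        print(n,q,o[0]["confidence"],np.median(Y,0).round(4),np.percentile(Y,[3,97],0).round(4).tolist())
        print(atz(c,o[0]["uv"],0.125 if q=="wing" else .09))
    k=(X[:,2]>.118)&(X[:,2]<.15)&(np.linalg.norm(X[:,:2]-m[:2],axis=1)<.09);print("hi",k.sum(),X[k].mean(0),X[k].min(0),X[k].max(0))
E
```

```text
[[ 0.6148  0.1194  0.016 ]
 [ 0.5391  0.1282  0.016 ]
 [ 0.5795 -0.1357  0.016 ]
 [ 0.5033 -0.1249  0.016 ]]
centre [ 0.55919022 -0.00323824  0.016     ] yaw -7.955464002083983 0.25656934683565524
top wing 0.42 [ 0.5547 -0.0226  0.1322] [[0.5463, -0.0323, 0.1147], [0.5648, -0.0125, 0.1355]]
[[ 0.55368163 -0.0204755   0.125     ]]
top collar 0.48 [ 0.5502 -0.022   0.0992] [[0.5351, -0.0328, 0.0795], [0.575, -0.0115, 0.1348]]
[[ 0.55211636 -0.02240948  0.09      ]]
top bearing 0.74 [0.567  0.0946 0.0956] [[0.546, 0.046, 0.0125], [0.5966, 0.1205, 0.1087]]
[[0.5696302  0.09151383 0.09      ]]
hi 65 [ 0.55509337 -0.02264229  0.13167148] [ 0.545009   -0.03451511  0.11875157] [ 0.56690339 -0.01168456  0.13834437]
scene wing 0.43 [ 0.5522 -0.0168  0.13  ] [[0.5435, -0.1248, -0.0003], [0.626, -0.0102, 0.134]]
[[ 0.55769913 -0.01608243  0.125     ]]
scene collar 0.87 [ 0.5475 -0.0141  0.0971] [[0.5339, -0.0289, 0.0688], [0.5711, -0.0079, 0.1331]]
[[ 0.55042341 -0.01973299  0.09      ]]
scene bearing 0.62 [0.5605 0.1158 0.0862] [[0.5432, 0.0506, 0.0205], [0.5949, 0.126, 0.1076]]
[[0.56088929 0.11367175 0.09      ]]
hi 59 [ 0.55193681 -0.0180539   0.12868414] [ 0.54267768 -0.03395603  0.11841974] [ 0.56607908 -0.00962518  0.13492041]
```

Run:
```python
from h import *
c=r.calibration("top");X,_=cloud(c,np.load("pics/top0.npy"))
a=np.array([.159,.604]);b=np.array([.556,-.021]);L=np.linalg.norm(b-a);u=(b-a)/L
t=(X[:,:2]-a)@u;w=np.abs((X[:,:2]-a)@[-u[1],u[0]])
for i in np.arange(-.1,L+.1,.1):
    k=(t>i)&(t<i+.1)&(w<.13);print(round(i,1),k.sum(),X[k][:,2].max().round(3) if k.any() else None)
k=(np.linalg.norm(X[:,:2]-b,axis=1)<.16);print(X[k][:,2].max())
```

```text
-0.1 57 -0.859
0.0 559 0.336
0.1 0 None
0.2 2887 0.023
0.3 4919 0.03
0.4 4772 0.069
0.5 4816 0.073
0.6 4840 0.111
0.7 4783 0.138
0.8 4321 0.107
0.13834436898242453
```

```bash
python3 -m jog '[[[0.025,-0.027,-0.01],[0,0,0.5]],[[0.05,-0.054,-0.02],[0,0,1]],[[0.075,-0.081,-0.03],[0,0,1.5]],[[0.1,-0.108,-0.03],[0,0,2]],[[0.125,-0.135,-0.03],[0,0,2.5]],[[0.15,-0.162,-0.03],[0,0,3]],[[0.175,-0.189,-0.03],[0,0,3.5]],[[0.2,-0.216,-0.03],[0,0,4]],[[0.225,-0.243,-0.03],[0,0,4.5]],[[0.25,-0.27,-0.03],[0,0,5.4]]]' 0.06
python3 -c "
from station import r
import numpy as np
s=r.sense();R=s['ee_rot'];d=R.T@(np.array([.556,-.021,.25])-s['tcp_pos']);print(d,s['joints'],np.degrees(np.arctan2(R[1,0],R[0,0])))"
```

```text
time_s: 1.88
tcp_pos: [0.3572, 0.2921, 0.253]
ee_rot: [[-0.668, -0.744, 0.001], [-0.744, 0.668, 0.001], [-0.001, 0.0, -1.0]]
wrist_force: [1.2, 0.4, 0.2]
gripper_width: 0.694
[ 0.100361   -0.35706612  0.0028069 ] [ 5.95391441e+01  4.48210214e+00 -1.84525972e+01  4.49144008e-03
 -6.70072924e+01 -1.14364654e+01] -131.89557269559546
```

```bash
python3 -m jog '[[[0.011,-0.039,0],[0,0,0]],[[0.021,-0.077,0],[0,0,0]],[[0.032,-0.115,0],[0,0,0]],[[0.043,-0.153,0],[0,0,0]],[[0.054,-0.191,0],[0,0,0]],[[0.065,-0.229,0],[0,0,0]],[[0.075,-0.267,0],[0,0,0]],[[0.086,-0.305,0],[0,0,0]],[[0.095,-0.337,0],[0,0,0]],[[0.1,-0.357,0.003],[0,0,0]]]'
python3 - <<'E'
from h import *
p,d=r.capture("wrist");s=r.sense()
E
python3 - <<'E'
from h import *
s=r.sense();p,d=r.capture("wrist");cv2.imwrite("pics/w1.png",p);np.save("pics/w1.npy",d)
print(s["tcp_pos"],s["joint_velocities"].round(2))
c=r.calibration("wrist");X,uv=cloud(c,d,s)
for q in("wing","collar"):
    for o in r.cut_out(q,"wrist")[:2]:
        k=o["region"][uv[:,1],uv[:,0]];Y=X[k];print(q,o["confidence"],o["uv"],k.sum(),np.median(Y,0))
k=(X[:,2]>.124)&(X[:,2]<.145)&(np.hypot(X[:,0]-.556,X[:,1]+.021)<.03)
Y=X[k];print(k.sum(),Y.mean(0),np.percentile(Y[:,2],[5,95]))
print(cv2.minAreaRect((Y[:,:2]*1000).astype(np.float32)))
w,v=np.linalg.eigh(np.cov(Y[:,:2].T));print(np.degrees(np.arctan2(*v[::-1,1])),np.sqrt(12*w))
print("joints",s["joints"])
E
```

```text
time_s: 2.72
tcp_pos: [0.5579, -0.0215, 0.2499]
ee_rot: [[-0.668, -0.744, 0.001], [-0.744, 0.668, -0.0], [-0.001, -0.001, -1.0]]
wrist_force: [0.8, -0.5, 0.0]
gripper_width: 0.692
[ 0.55862652 -0.02285946  0.24859889] [ 3.75 -1.72 -3.41 -1.56 -0.47 -4.99]
wing 0.68 [334.9, 198.4] 337 [ 0.55749657 -0.02400874  0.13377467]
collar 0.87 [331.7, 190.0] 1085 [ 0.56110956 -0.02507122  0.10078346]
331 [ 0.55594405 -0.02342341  0.13323933] [0.12868552 0.13516072]
((555.0276489257812, -22.631633758544922), (9.02139663696289, 27.595979690551758), 40.209014892578125)
130.31717642423195 [0.00891503 0.02783824]
joints [ 14.30719331  14.60049415  -6.58081989   0.07994429 -68.8433186
  33.64603637]
```

View pics/w1.png

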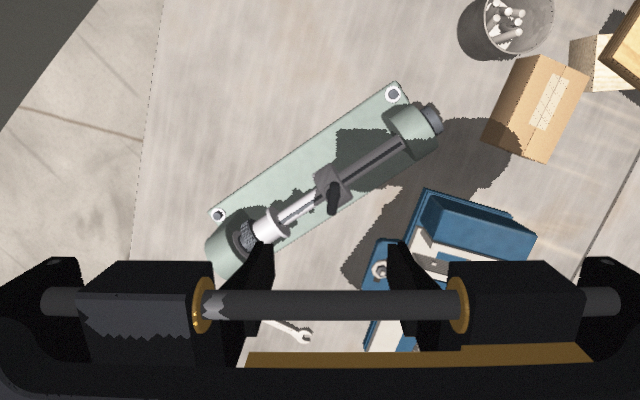

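Run:
```python
from h import *
s=r.sense();c=r.calibration("wrist");X,uv=cloud(c,np.load("pics/w1.npy"),s)
k=(X[:,2]>.082)&(X[:,2]<.095)&(abs(X[:,0]-.556)<.03)&(X[:,1]<.03)&(X[:,1]>-.1)&(abs(X[:,1]+.022)>.017)
Y=X[k];w,v=np.linalg.eigh(np.cov(Y[:,:2].T));print(k.sum(),Y.mean(0),np.degrees(np.arctan2(*v[:,1])),np.sqrt(w))
d=s["ee_rot"].T@(np.array([.5555,-.023,.109])-s["tcp_pos"]);print(d,s["tcp_pos"])
R=s['ee_rot'];print(np.degrees(np.arctan2(R[1,0],R[0,0])))
```

```text
1508 [ 0.5502432  -0.04247761  0.08798125] 7.501663412083018 [0.00448463 0.04232636]
[ 0.00327034 -0.00223487  0.14014948] [ 0.55614506 -0.01906826  0.24914882]
-131.84854626321683
```

```bash
python3 -m jog '[[[0.001,0,0.015],[0,0,0.5]],[[0.002,0.001,0.035],[0,0,1]],[[0.002,0.001,0.055],[0,0,1.6]],[[0.002,0.001,0.075],[0,0,1.6]],[[0.002,0.001,0.095],[0,0,1.6]],[[0.002,0.001,0.11],[0,0,1.6]],[[0.002,0.001,0.12],[0,0,1.6]],[[0.002,0.001,0.13],[0,0,1.6]],[[0.002,0.001,0.14],[0,0,1.6]],[[0.002,0.001,0.14],[0,0,1.6]]]' 0.05
python3 - <<'E'
from h import *
P=[]
for i in range(4):
    s=r.sense();P.append(s["tcp_pos"]);p,d=r.capture("wrist")
cv2.imwrite("pics/w2.png",p);print(np.array(P))
print(s["wrist_force"],s["moment"])
c=r.calibration("wrist");X,uv=cloud(c,d,s)
for o in r.cut_out("wing","wrist")[:2]:
        k=o["region"][uv[:,1],uv[:,0]];Y=X[k];print(o["confidence"],o["uv"],k.sum(),np.median(Y,0))
k=(X[:,2]>.126)&(X[:,2]<.145)&(np.hypot(X[:,0]-.556,X[:,1]+.021)<.018);Y=X[k]
print(k.sum(),Y.mean(0),cv2.minAreaRect((Y[:,:2]*1000).astype(np.float32)))
E
```

```text
time_s: 3.75
tcp_pos: [0.5531, -0.0191, 0.108]
ee_rot: [[-0.763, -0.646, -0.003], [-0.646, 0.763, -0.0], [0.002, 0.002, -1.0]]
wrist_force: [-0.6, -0.2, 0.3]
gripper_width: 0.573
[[ 0.55309216 -0.01913317  0.10796009]
 [ 0.55379063 -0.01925248  0.10900314]
 [ 0.55444411 -0.01929132  0.10977507]
 [ 0.55478825 -0.01930696  0.11022924]]
[ 0.87614963  0.03281246 -0.06250917] [ 0.00567788 -0.03250306  0.01123865]
0.64 [334.4, 261.8] 1059 [ 0.55901515 -0.02666661  0.13338978]
883 [ 0.55794648 -0.02591419  0.13314192] ((556.73486328125, -24.64096450805664), (8.681183815002441, 22.984682083129883), 40.17364501953125)
```

View pics/w2.png

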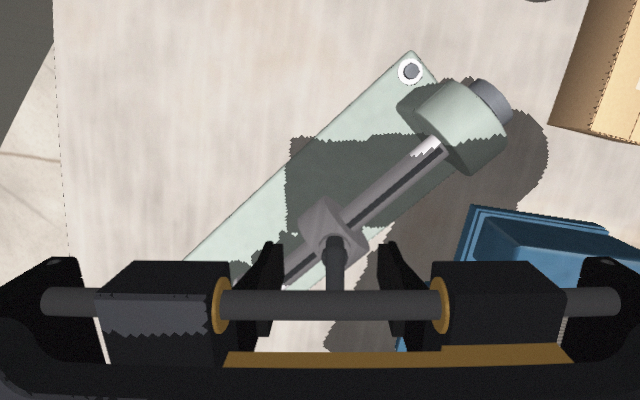

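The wing (335,262) is between the fingers, about 2 mm off centre; I'll shift slightly and pinch.

```bash
python3 -m jog '[[[0.001,-0.001,0],[0,0,0]],[[0.0015,-0.003,0],[0,0,0]],[[0.0015,-0.003,0],[0,0,0]],[[0.0015,-0.003,0],[0,0,0]],[[0.0015,-0.003,0],[0,0,0]],[[0.0015,-0.003,0],[0,0,0]],[[0.0015,-0.003,0],[0,0,0]],[[0.0015,-0.003,0],[0,0,0]],[[0.0015,-0.003,0],[0,0,0]],[[0.0015,-0.003,0],[0,0,0]]]' 0
python3 - <<'E'
from h import *
for i in range(3):
    s=r.sense();r.capture("wrist");print(s["tcp_pos"],s["wrist_force"].round(2),s["moment"].round(3),s["gripper_width"]*87, s["joints"][5])
R=s['ee_rot'];print(np.degrees(np.arctan2(R[1,0],R[0,0])))
E
```

```text
time_s: 4.83
tcp_pos: [0.555, -0.0227, 0.1095]
ee_rot: [[-0.763, -0.646, -0.0], [-0.646, 0.763, -0.0], [0.0, 0.0, -1.0]]
wrist_force: [-0.1, -0.4, -0.4]
gripper_width: 0.135
[ 0.55497786 -0.02274348  0.10952901] [-0.12 -0.36 -0.4 ] [0.005 0.002 0.026] 11.704587578119476 25.853775146994312
[ 0.55498355 -0.02274972  0.10954757] [ 0.09 -0.13 -0.15] [-0.079  0.043  0.011] 11.545047193359903 25.855269666489274
[ 0.55493348 -0.02275506  0.10951937] [-0.48 -0.63 -0.8 ] [-0.059  0.015 -0.042] 11.513138252266156 25.853871880598945
-139.7704863946136
```

```bash
python3 -m jog '[[[0,0,0],[0,0,-0.4]],[[0,0,0],[0,0,-1.2]],[[0,0,-0.0003],[0,0,-2]],[[0,0,-0.0005],[0,0,-2.8]],[[0,0,-0.0006],[0,0,-3.6]],[[0,0,-0.0008],[0,0,-4.4]],[[0,0,-0.001],[0,0,-5.2]],[[0,0,-0.001],[0,0,-6]],[[0,0,-0.0012],[0,0,-6.8]],[[0,0,-0.0013],[0,0,-7.6]]]'
python3 - <<'E'
from h import *
for i in range(3):
    s=r.sense();p,d=r.capture("wrist");print(s["tcp_pos"],s["wrist_force"].round(2),s["moment"].round(3),s["gripper_width"]*87, s["joints"][5])
R=s['ee_rot'];print(np.degrees(np.arctan2(R[1,0],R[0,0])))
cv2.imwrite("pics/w3.png",p)
E
```

```text
time_s: 5.82
tcp_pos: [0.5547, -0.023, 0.1104]
ee_rot: [[-0.201, -0.98, -0.001], [-0.98, 0.201, -0.0], [0.0, 0.001, -1.0]]
wrist_force: [1.1, -1.5, -2.1]
gripper_width: 0.134
[ 0.55474387 -0.0229999   0.11035712] [ 1.11 -1.54 -2.12] [-0.412 -0.214 -0.083] 11.67786799574457 64.03081593815104
[ 0.55476364 -0.02298309  0.11035039] [ 0.38 -1.04 -2.19] [-0.445 -0.227 -0.066] 11.833180624916263 64.15719778171895
[ 0.5547728  -0.02296946  0.11035926] [ 0.18 -1.54 -2.69] [-0.448 -0.28  -0.09 ] 11.970999049941726 63.832587437264756
-101.80971783077342
```

View pics/w3.png

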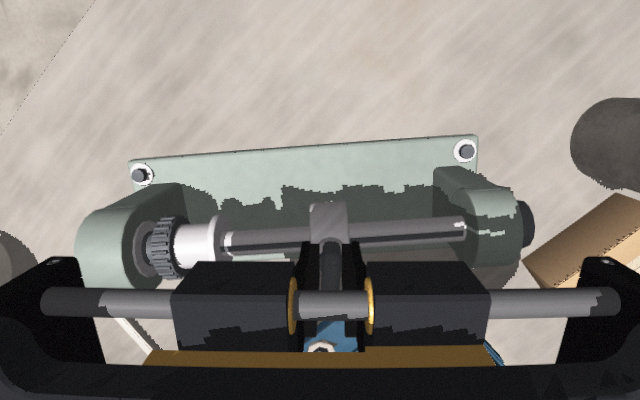

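Wing still between the pads (≈330,262) and turning with the tool. Continue.

```bash
python3 -m jog '[[[0,0,0],[0,0,-0.4]],[[0,0,0],[0,0,-1.2]],[[0,0,-0.0003],[0,0,-2]],[[0,0,-0.0005],[0,0,-2.8]],[[0,0,-0.0006],[0,0,-3.6]],[[0,0,-0.0008],[0,0,-4.4]],[[0,0,-0.001],[0,0,-5.2]],[[0,0,-0.001],[0,0,-6]],[[0,0,-0.0012],[0,0,-6.8]],[[0,0,-0.0013],[0,0,-7.6]]]'
python3 - <<'E'
from h import *
for i in range(3):
    s=r.sense();p,d=r.capture("wrist");print(s["tcp_pos"],s["wrist_force"].round(2),s["moment"].round(3),s["gripper_width"]*87, s["joints"][5])
R=s['ee_rot'];print(np.degrees(np.arctan2(R[1,0],R[0,0])));print(R)
cv2.imwrite("pics/w4.png",p)
p,d=r.capture("top");cv2.imwrite("pics/t4.png",cv2.resize(p[130:230,260:430],None,fx=4,fy=4))
E
```

```text
time_s: 6.8
tcp_pos: [0.5549, -0.0227, 0.1113]
ee_rot: [[0.443, -0.897, -0.001], [-0.897, -0.443, 0.0], [-0.0, 0.0, -1.0]]
wrist_force: [1.8, -1.0, -3.7]
gripper_width: 0.134
[ 0.55485262 -0.02274827  0.11134182] [ 1.77 -1.01 -3.68] [-0.498 -0.596 -0.09 ] 11.667448956777367 101.930263546633
[ 0.55484182 -0.02275296  0.111361  ] [ 1.21 -1.97 -5.56] [-0.425 -0.55  -0.168] 11.445850224561143 102.06967264664259
[ 0.55483517 -0.02272456  0.11137942] [ 1.84 -1.3  -5.69] [-0.447 -0.584 -0.14 ] 11.301249606555508 101.75816769100935
-63.88335602191304
[[ 4.40199990e-01 -8.97899520e-01 -6.48698026e-04]
 [-8.97899675e-01 -4.40200139e-01  1.01030534e-04]
 [-3.76272230e-04  5.37992107e-04 -9.99999784e-01]]
```

View pics/w4.png

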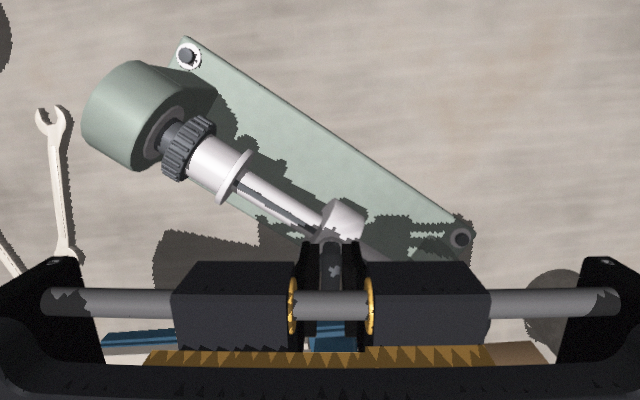

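Run:
```python
from h import *
s=r.sense();p,d=r.capture("wrist");c=r.calibration("wrist");X,uv=cloud(c,d,s)
u=np.array([.136,.9907]);o=np.array([.5549,-.0227])
q=X[:,:2]-o;t=q@u;w=q@[u[1],-u[0]]
for zlo,zhi in((.09,.097),(.0945,.101)):
    k=(X[:,2]>zlo)&(X[:,2]<zhi)&(abs(w)<.02);h,e=np.histogram(t[k],np.arange(0,.12,.003));print([(round(e[i]*1e3),h[i]) for i in range(len(h)) if h[i]])
for uvp in((228,190),(243,178),(222,197)):
    print(uvp,d[uvp[1],uvp[0]])
    i=np.nonzero((uv==uvp).all(1))[0];print(t[i],w[i],X[i,2])
print(s["wrist_force"])
```

```text
[(0, np.int64(52)), (3, np.int64(55)), (6, np.int64(50)), (9, np.int64(133)), (12, np.int64(28)), (15, np.int64(6)), (18, np.int64(5)), (21, np.int64(3)), (24, np.int64(10)), (27, np.int64(7)), (30, np.int64(11)), (33, np.int64(5)), (36, np.int64(5)), (39, np.int64(8)), (42, np.int64(9)), (45, np.int64(4)), (48, np.int64(11)), (51, np.int64(6)), (54, np.int64(6)), (57, np.int64(5)), (60, np.int64(9)), (63, np.int64(5)), (66, np.int64(148)), (69, np.int64(102)), (72, np.int64(200)), (75, np.int64(199)), (78, np.int64(201)), (81, np.int64(206)), (84, np.int64(208)), (87, np.int64(206)), (90, np.int64(215)), (93, np.int64(225)), (96, np.int64(131)), (99, np.int64(123)), (102, np.int64(88)), (105, np.int64(46)), (108, np.int64(122)), (111, np.int64(126)), (114, np.int64(429))]
[(0, np.int64(86)), (3, np.int64(82)), (6, np.int64(86)), (9, np.int64(152)), (12, np.int64(8)), (66, np.int64(194)), (69, np.int64(175)), (72, np.int64(72)), (75, np.int64(69)), (78, np.int64(75)), (81, np.int64(65)), (84, np.int64(64)), (87, np.int64(70)), (90, np.int64(70)), (93, np.int64(336)), (96, np.int64(274)), (99, np.int64(276)), (102, np.int64(201)), (105, np.int64(1)), (114, np.int64(494))]
(228, 190) 0.18837468
[0.06701575] [-0.00475707] [0.09270006]
(243, 178) 0.19105753
[0.06378934] [0.00440643] [0.08806477]
(222, 197) 0.18480986
[0.06735262] [-0.0082955] [0.09729781]
[ 3.09749453 -1.24070539 -5.9781809 ]
```

```bash
python3 -m jog '[[[-0.001,-0.0007,0.0005],[0,0,0]],[[-0.004,-0.0027,0.001],[0,0,0]],[[-0.008,-0.0054,0.001],[0,0,0]],[[-0.013,-0.0087,0.001],[0,0,0]],[[-0.018,-0.0121,0.001],[0,0,0]],[[-0.023,-0.0155,0.001],[0,0,0]],[[-0.028,-0.0188,0.001],[0,0,0]],[[-0.032,-0.0215,0.001],[0,0,0]],[[-0.035,-0.0235,0.001],[0,0,0]],[[-0.036,-0.0242,0.001],[0,0,0]]]'
python3 - <<'E'
from h import *
u=np.array([.136,.9907])
for i in range(4):
    s=r.sense();p,d=r.capture("wrist");f=s["wrist_force"];print(s["tcp_pos"],f.round(2),"along",f[:2]@u,"lat",f[:2]@[u[1],-u[0]],"t",(s["tcp_pos"][:2]-[.5549,-.0227])@u,s["moment"].round(3),s["gripper_width"]*87)
cv2.imwrite("pics/w5.png",p)
E
```

```text
time_s: 7.88
tcp_pos: [0.5609, 0.0211, 0.1113]
ee_rot: [[0.443, -0.897, 0.0], [-0.897, -0.443, 0.0], [-0.0, -0.0, -1.0]]
wrist_force: [-0.3, -1.3, -2.8]
gripper_width: 0.136
[0.5608754  0.02105016 0.11125795] [-0.27 -1.32 -2.76] along -1.340867029278405 lat -0.0873411346319387 t 0.04415593747855499 [-0.372 -0.09  -0.105] 11.827946210594815
[0.56088812 0.02105324 0.11126769] [ 0.01  1.26 -2.13] along 1.245187309783943 lat -0.16296579837464667 t 0.04416072308087799 [ 0.228  0.068 -0.084] 11.629417124273761
[0.56088319 0.02092486 0.11125164] [-1.53  0.6  -1.93] along 0.38298899357298455 lat -1.5947210097974678 t 0.04403286263564403 [ 0.247  0.039 -0.05 ] 11.926283868096519
[0.56081045 0.02073619 0.11124098] [-0.22  0.8  -1.53] along 0.7667464953678147 lat -0.3245627963861957 t 0.04383605442924171 [ 0.264  0.082 -0.082] 11.451884994765393
```

View pics/w5.png

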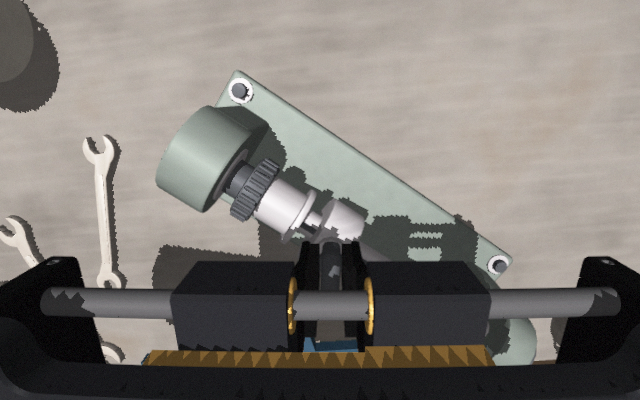

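The collar slid along freely; the flange (≈300,215) is about 10 mm ahead of the collar's face. Creep on.

```bash
cat > f.py <<'E'
from h import *
import sys
u=np.array([.136,.9907]);A=[]
for i in range(int(sys.argv[1]) if len(sys.argv)>1 else 4):
    s=r.sense();r.capture("wrist");f=s["wrist_force"];m=s["moment"]
    A.append([1e3*(s["tcp_pos"][:2]-[.5549,-.0227])@u,f[:2]@u,f[:2]@[u[1],-u[0]],f[2],*m]);
print("t along lat fz m");print(np.round(A,2));print("mean",np.mean(A,0).round(2),s["time_s"])
E
python3 -m jog '[[[-0.0008,-0.0005,0],[0,0,0]],[[-0.0016,-0.0011,0],[0,0,0]],[[-0.0024,-0.0016,0],[0,0,0]],[[-0.0032,-0.0022,0],[0,0,0]],[[-0.004,-0.0027,0],[0,0,0]],[[-0.0045,-0.003,0],[0,0,0]],[[-0.005,-0.0034,0],[0,0,0]],[[-0.0054,-0.0036,0],[0,0,0]],[[-0.0058,-0.0039,0],[0,0,0]],[[-0.0058,-0.0039,0],[0,0,0]]]'
python3 f.py
```

```text
time_s: 8.92
tcp_pos: [0.5618, 0.0273, 0.1112]
ee_rot: [[0.442, -0.897, 0.0], [-0.897, -0.442, 0.0], [-0.0, -0.0, -1.0]]
wrist_force: [-0.5, -1.6, -1.1]
gripper_width: 0.137
t along lat fz m
[[50.48 -1.7  -0.29 -1.1  -0.25  0.14 -0.06]
 [50.47 -0.47 -0.51 -0.9  -0.16  0.19 -0.11]
 [50.46 -0.33  0.51 -0.76 -0.16  0.2  -0.09]
 [50.48 -0.62 -1.51 -0.81 -0.14  0.2  -0.12]]
mean [50.47 -0.78 -0.45 -0.89 -0.18  0.18 -0.1 ] 9.0667
```

```bash
python3 -m jog '[[[-0.0004,-0.0003,0],[0,0,0]],[[-0.0008,-0.0006,0],[0,0,0]],[[-0.0012,-0.0008,0],[0,0,0]],[[-0.0016,-0.0011,0],[0,0,0]],[[-0.002,-0.0014,0],[0,0,0]],[[-0.0022,-0.0015,0],[0,0,0]],[[-0.0025,-0.0017,0],[0,0,0]],[[-0.0025,-0.0017,0],[0,0,0]],[[-0.0025,-0.0017,0],[0,0,0]],[[-0.0025,-0.0017,0],[0,0,0]]]'
python3 f.py
python3 -m jog '[[[-0.0004,-0.0003,0],[0,0,0]],[[-0.0008,-0.0006,0],[0,0,0]],[[-0.0012,-0.0008,0],[0,0,0]],[[-0.0016,-0.0011,0],[0,0,0]],[[-0.0016,-0.0011,0],[0,0,0]],[[-0.0016,-0.0011,0],[0,0,0]],[[-0.0016,-0.0011,0],[0,0,0]],[[-0.0016,-0.0011,0],[0,0,0]],[[-0.0016,-0.0011,0],[0,0,0]],[[-0.0016,-0.0011,0],[0,0,0]]]'
python3 f.py
```

```text
time_s: 9.95
tcp_pos: [0.5622, 0.0303, 0.1112]
ee_rot: [[0.442, -0.897, 0.0], [-0.897, -0.442, 0.0], [-0.0, -0.0, -1.0]]
wrist_force: [-0.6, -0.3, -0.2]
gripper_width: 0.134
t along lat fz m
[[ 5.348e+01 -4.000e-01 -5.400e-01 -1.600e-01 -1.700e-01  3.400e-01
  -3.000e-02]
 [ 5.346e+01 -9.000e-01 -1.490e+00 -9.000e-01 -2.000e-01  2.500e-01
  -1.000e-01]
 [ 5.346e+01 -6.400e-01 -5.500e-01  8.900e-01 -1.500e-01  2.300e-01
  -1.100e-01]
 [ 5.344e+01 -5.600e-01 -6.100e-01  1.040e+00 -1.400e-01  2.400e-01
  -1.100e-01]]
mean [53.46 -0.63 -0.8   0.22 -0.16  0.27 -0.09] 10.1
time_s: 10.98
tcp_pos: [0.5624, 0.0321, 0.1111]
ee_rot: [[0.442, -0.897, -0.0], [-0.897, -0.442, -0.0], [0.0, 0.0, -1.0]]
wrist_force: [-1.0, -1.0, 0.9]
gripper_width: 0.135
t along lat fz m
[[55.26 -1.17 -0.87  0.94 -0.49  0.33 -0.1 ]
 [55.27 -1.37 -0.23  0.49 -0.5   0.3  -0.08]
 [55.27 -1.36 -0.39  0.09 -0.55  0.31 -0.09]
 [55.26 -1.14 -0.28  0.36 -0.51  0.26 -0.09]]
mean [55.27 -1.26 -0.44  0.47 -0.51  0.3  -0.09] 11.1333
```

```bash
python3 -m jog '[[[-0.0004,-0.0003,0],[0,0,0]],[[-0.0008,-0.0006,0],[0,0,0]],[[-0.0012,-0.0008,0],[0,0,0]],[[-0.0012,-0.0008,0],[0,0,0]],[[-0.0012,-0.0008,0],[0,0,0]],[[-0.0012,-0.0008,0],[0,0,0]],[[-0.0012,-0.0008,0],[0,0,0]],[[-0.0012,-0.0008,0],[0,0,0]],[[-0.0012,-0.0008,0],[0,0,0]],[[-0.0012,-0.0008,0],[0,0,0]]]'
python3 f.py
python3 -m jog '[[[-0.0004,-0.0003,0],[0,0,0]],[[-0.0008,-0.0006,0],[0,0,0]],[[-0.0008,-0.0006,0],[0,0,0]],[[-0.0008,-0.0006,0],[0,0,0]],[[-0.0008,-0.0006,0],[0,0,0]],[[-0.0008,-0.0006,0],[0,0,0]],[[-0.0008,-0.0006,0],[0,0,0]],[[-0.0008,-0.0006,0],[0,0,0]],[[-0.0008,-0.0006,0],[0,0,0]],[[-0.0008,-0.0006,0],[0,0,0]]]'
python3 f.py
```

```text
time_s: 12.02
tcp_pos: [0.5626, 0.0333, 0.1112]
ee_rot: [[0.442, -0.897, -0.0], [-0.897, -0.442, -0.0], [0.0, 0.0, -1.0]]
wrist_force: [-0.9, -5.1, -0.1]
gripper_width: 0.135
t along lat fz m
[[56.49 -5.16 -0.22 -0.15 -1.63  0.16 -0.06]
 [56.5  -4.35  0.42  1.48 -1.59  0.23 -0.08]
 [56.51 -6.26  0.    0.12 -1.61  0.22 -0.13]
 [56.49 -4.26  0.32  0.82 -1.64  0.17 -0.09]]
mean [56.5  -5.01  0.13  0.57 -1.62  0.19 -0.09] 12.1667
time_s: 13.05
tcp_pos: [0.5626, 0.034, 0.1112]
ee_rot: [[0.442, -0.897, -0.001], [-0.897, -0.442, -0.001], [0.0, 0.001, -1.0]]
wrist_force: [-0.7, -5.4, 0.5]
gripper_width: 0.135
t along lat fz m
[[57.2  -5.42  0.    0.53 -1.91  0.23 -0.1 ]
 [57.19 -6.64  1.13  0.43 -1.87  0.21 -0.12]
 [57.17 -5.86 -0.21  0.25 -1.9   0.2  -0.08]
 [57.17 -6.    0.15  0.8  -1.9   0.26 -0.06]]
mean [57.18 -5.98  0.27  0.5  -1.9   0.22 -0.09] 13.2
```

```bash
python3 -m jog '[[[-0.0004,-0.0003,0],[0,0,0]],[[-0.0008,-0.0006,0],[0,0,0]],[[-0.0008,-0.0006,0],[0,0,0]],[[-0.0008,-0.0006,0],[0,0,0]],[[-0.0008,-0.0006,0],[0,0,0]],[[-0.0008,-0.0006,0],[0,0,0]],[[-0.0008,-0.0006,0],[0,0,0]],[[-0.0008,-0.0006,0],[0,0,0]],[[-0.0008,-0.0006,0],[0,0,0]],[[-0.0008,-0.0006,0],[0,0,0]]]'
python3 f.py 6
python3 -m jog '[[[-0.0004,-0.0003,0],[0,0,0]],[[-0.0006,-0.0004,0],[0,0,0]],[[-0.0006,-0.0004,0],[0,0,0]],[[-0.0006,-0.0004,0],[0,0,0]],[[-0.0006,-0.0004,0],[0,0,0]],[[-0.0006,-0.0004,0],[0,0,0]],[[-0.0006,-0.0004,0],[0,0,0]],[[-0.0006,-0.0004,0],[0,0,0]],[[-0.0006,-0.0004,0],[0,0,0]],[[-0.0006,-0.0004,0],[0,0,0]]]'
python3 f.py 6
```

```text
time_s: 14.08
tcp_pos: [0.5627, 0.0345, 0.1111]
ee_rot: [[0.442, -0.897, -0.001], [-0.897, -0.442, -0.001], [0.001, 0.002, -1.0]]
wrist_force: [-0.5, -7.4, 0.9]
gripper_width: 0.134
t along lat fz m
[[ 5.772e+01 -7.440e+00  4.700e-01  8.800e-01 -2.350e+00  1.800e-01
  -5.000e-02]
 [ 5.771e+01 -7.720e+00  2.500e-01  5.500e-01 -2.330e+00  1.600e-01
  -1.000e-01]
 [ 5.772e+01 -7.150e+00  3.400e-01  5.000e-01 -2.370e+00  1.600e-01
  -1.100e-01]
 [ 5.770e+01 -8.000e+00  7.100e-01 -4.200e-01 -2.380e+00  2.200e-01
  -6.000e-02]
 [ 5.772e+01 -8.080e+00  2.900e-01  2.600e-01 -2.420e+00  2.100e-01
  -1.100e-01]
 [ 5.771e+01 -7.810e+00  3.000e-01  1.780e+00 -2.320e+00  1.900e-01
  -6.000e-02]]
mean [57.71 -7.7   0.39  0.59 -2.36  0.19 -0.08] 14.3333
time_s: 15.22
tcp_pos: [0.5627, 0.0348, 0.1112]
ee_rot: [[0.442, -0.897, -0.001], [-0.897, -0.442, -0.002], [0.001, 0.002, -1.0]]
wrist_force: [0.3, -9.1, 1.0]
gripper_width: 0.135
t along lat fz m
[[ 5.806e+01 -9.010e+00  1.520e+00  9.600e-01 -2.680e+00  9.000e-02
  -1.000e-01]
 [ 5.808e+01 -9.260e+00  5.500e-01  1.180e+00 -2.670e+00  1.200e-01
  -1.100e-01]
 [ 5.807e+01 -8.420e+00  1.500e+00  8.700e-01 -2.720e+00  8.000e-02
  -9.000e-02]
 [ 5.805e+01 -9.210e+00  7.000e-02  1.400e-01 -2.710e+00  8.000e-02
  -7.000e-02]
 [ 5.804e+01 -9.240e+00  5.800e-01  1.600e-01 -2.720e+00  4.000e-02
  -9.000e-02]
 [ 5.804e+01 -8.950e+00  8.300e-01  1.700e-01 -2.710e+00  9.000e-02
  -7.000e-02]]
mean [58.06 -9.01  0.84  0.58 -2.7   0.08 -0.09] 15.4667
```

```bash
python3 -m jog '[[[-0.0004,-0.0003,0],[0,0,0]],[[-0.0008,-0.0005,0],[0,0,0]],[[-0.001,-0.0007,0],[0,0,0]],[[-0.001,-0.0007,0],[0,0,0]],[[-0.001,-0.0007,0],[0,0,0]],[[-0.001,-0.0007,0],[0,0,0]],[[-0.001,-0.0007,0],[0,0,0]],[[-0.001,-0.0007,0],[0,0,0]],[[-0.001,-0.0007,0],[0,0,0]],[[-0.001,-0.0007,0],[0,0,0]]]'
python3 f.py 6
```

```text
time_s: 16.35
tcp_pos: [0.5628, 0.0355, 0.1112]
ee_rot: [[0.442, -0.897, -0.002], [-0.897, -0.442, -0.003], [0.002, 0.003, -1.0]]
wrist_force: [-1.2, -10.4, 0.6]
gripper_width: 0.13
t along lat fz m
[[ 5.875e+01 -1.048e+01  2.600e-01  6.400e-01 -3.220e+00  1.300e-01
  -1.000e-01]
 [ 5.871e+01 -1.044e+01  8.200e-01  7.100e-01 -3.270e+00  8.000e-02
  -1.000e-01]
 [ 5.873e+01 -1.003e+01  5.000e-01  1.100e+00 -3.280e+00  4.000e-02
  -7.000e-02]
 [ 5.869e+01 -1.002e+01  9.200e-01  9.300e-01 -3.280e+00  6.000e-02
  -1.400e-01]
 [ 5.873e+01 -1.102e+01  1.570e+00  5.900e-01 -3.240e+00  3.000e-02
  -6.000e-02]
 [ 5.873e+01 -1.104e+01  1.590e+00  1.100e+00 -3.220e+00 -0.000e+00
  -6.000e-02]]
mean [ 58.72 -10.51   0.94   0.85  -3.25   0.06  -0.09] 16.6
```

```bash
python3 -m jog '[[[0,0,0],[0,0,0.4]],[[0,0,0],[0,0,1.2]],[[0,0,0.0003],[0,0,2]],[[0,0,0.0005],[0,0,2.8]],[[0,0,0.0006],[0,0,3.6]],[[0,0,0.0008],[0,0,4.4]],[[0,0,0.001],[0,0,5.2]],[[0,0,0.001],[0,0,6]],[[0,0,0.0012],[0,0,6.8]],[[0,0,0.0013],[0,0,7.6]]]'
python3 f.py 4
```

```text
time_s: 17.48
tcp_pos: [0.5628, 0.0358, 0.1103]
ee_rot: [[-0.206, -0.979, -0.002], [-0.979, 0.206, -0.003], [0.003, 0.001, -1.0]]
wrist_force: [-1.8, -9.2, 2.9]
gripper_width: 0.135
t along lat fz m
[[59.   -9.39 -0.56  2.87 -2.82  0.49  0.17]
 [59.   -9.78  0.17  3.94 -2.85  0.45  0.11]
 [59.   -9.52 -0.6   2.95 -2.84  0.45  0.1 ]
 [59.01 -9.29 -0.38  1.45 -2.83  0.45  0.11]]
mean [59.   -9.49 -0.34  2.8  -2.84  0.46  0.12] 17.6333
```

```bash
python3 -m jog '[[[0,0,0],[0,0,0.4]],[[0,0,0],[0,0,1.2]],[[0,0,0.0003],[0,0,2]],[[0,0,0.0005],[0,0,2.8]],[[0,0,0.0006],[0,0,3.6]],[[0,0,0.0008],[0,0,4.4]],[[0,0,0.001],[0,0,5.2]],[[0,0,0.001],[0,0,6]],[[0,0,0.0012],[0,0,6.8]],[[0,0,0.0013],[0,0,7.4]]]'
python3 f.py 4
python3 - <<'E'
from h import *
s=r.sense();R=s['ee_rot'];print(np.degrees(np.arctan2(R[1,0],R[0,0])),s["gripper_width"]*87)
p,d=r.capture("wrist");cv2.imwrite("pics/w6.png",p)
E
```

```text
time_s: 18.52
tcp_pos: [0.5629, 0.0361, 0.1095]
ee_rot: [[-0.753, -0.658, -0.001], [-0.658, 0.753, -0.003], [0.002, -0.001, -1.0]]
wrist_force: [-2.9, -8.7, 5.0]
gripper_width: 0.135
t along lat fz m
[[59.31 -9.03 -1.69  5.05 -2.46  0.74  0.24]
 [59.32 -8.26 -1.51  4.85 -2.5   0.7   0.21]
 [59.32 -8.42 -0.6   4.93 -2.49  0.66  0.18]
 [59.31 -7.94 -0.83  4.94 -2.51  0.71  0.2 ]]
mean [59.31 -8.41 -1.16  4.94 -2.49  0.7   0.21] 18.6667
-138.67752708352353 11.841357089716285
```

View pics/w6.png

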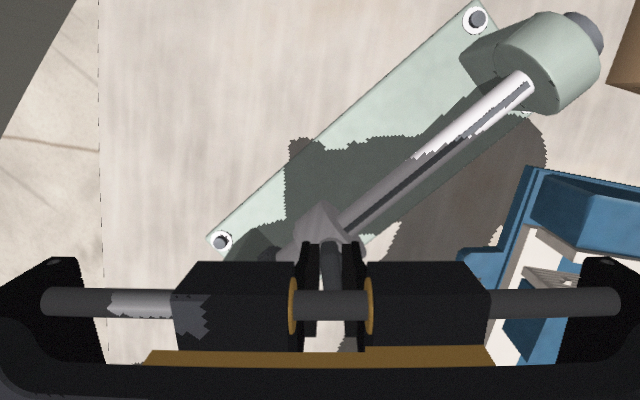

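```bash
python3 -m jog '[[[0,0,0],[0,0,0]],[[0,0,0],[0,0,0]],[[0,0,0],[0,0,0]],[[0,0,0],[0,0,0]],[[0,0,0],[0,0,0]],[[0,0,0],[0,0,0]],[[0,0,0],[0,0,0]],[[0,0,0],[0,0,0]],[[0,0,0],[0,0,0]],[[0,0,0],[0,0,0]]]' 0.04
python3 f.py 2
python3 -m jog '[[[0,0,-0.005],[0,0,0]],[[0,0,-0.015],[0,0,0]],[[0,0,-0.03],[0,0,0]],[[0,0,-0.05],[0,0,0]],[[0,0,-0.07],[0,0,0]],[[0,0,-0.09],[0,0,0]],[[0,0,-0.11],[0,0,0]],[[0,0,-0.125],[0,0,0]],[[0,0,-0.14],[0,0,0]],[[0,0,-0.14],[0,0,0]]]' 0.06
python3 - <<'E'
from h import *
for i in range(4): s=r.sense();p,d=r.capture("wrist");print(s["tcp_pos"],s["wrist_force"])
cv2.imwrite("pics/w7.png",p)
c=r.calibration("wrist");X,uv=cloud(c,d,s);o=np.array([.563,.036])
k=(X[:,2]>.124)&(X[:,2]<.145)&(np.hypot(*(X[:,:2]-o).T)<.03);Y=X[k]
print(k.sum(),Y.mean(0),cv2.minAreaRect((Y[:,:2]*1000).astype(np.float32)))
w,v=np.linalg.eigh(np.cov(Y[:,:2].T));print(np.degrees(np.arctan2(*v[::-1,1])),np.sqrt(12*w))
p,d=r.capture("scene");cv2.imwrite("pics/s7.png",cv2.resize(p[90:310,200:480],None,fx=2.7,fy=2.7))
E
```

```text
time_s: 19.6
tcp_pos: [0.5633, 0.0375, 0.1085]
ee_rot: [[-0.752, -0.659, 0.0], [-0.659, 0.752, 0.0], [-0.0, 0.0, -1.0]]
wrist_force: [0.8, 0.1, -0.3]
gripper_width: 0.462
t along lat fz m
[[ 6.076e+01  2.400e-01  7.900e-01 -2.900e-01  1.000e-02  0.000e+00
   5.000e-02]
 [ 6.073e+01  1.700e-01  3.700e-01  6.000e-02  4.000e-02  1.000e-02
  -0.000e+00]]
mean [ 6.075e+01  2.100e-01  5.800e-01 -1.100e-01  2.000e-02  1.000e-02
  2.000e-02] 19.65
time_s: 20.53
tcp_pos: [0.5652, 0.0376, 0.2533]
ee_rot: [[-0.752, -0.659, 0.008], [-0.66, 0.752, 0.001], [-0.007, -0.004, -1.0]]
wrist_force: [0.0, 0.3, -0.1]
gripper_width: 0.688
[0.56520374 0.03762482 0.25332726] [ 0.03143302  0.34316166 -0.13861029]
[0.56420367 0.03764928 0.25108473] [-0.77212626 -0.89222157  0.06466752]
[0.56328033 0.03755129 0.24929829] [-1.09644325 -0.02499174 -0.52523525]
[0.56277276 0.03741374 0.24820164] [-0.03630489 -0.76554158 -0.23567368]
332 [0.56364742 0.03466881 0.13362795] ((562.9783935546875, 35.438026428222656), (8.95660400390625, 27.039623260498047), 47.457035064697266)
137.40222242519442 [0.00883081 0.027728  ]
```

View pics/w7.png

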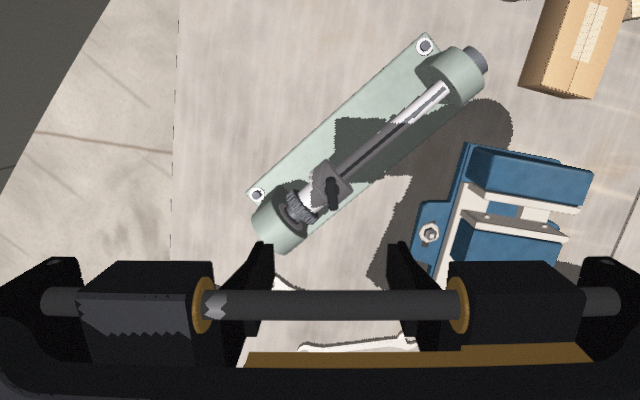

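View pics/s7.png

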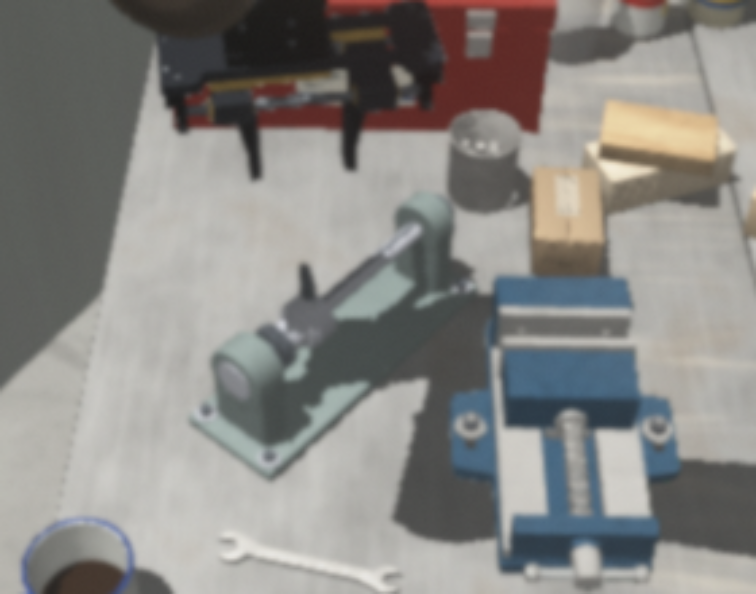

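The wrist view shows the collar against the sleeve (≈310,195). The wing is at −42.6°, which puts the screw at about −1.0 rad. The neighbouring objects look unmoved and the gripper is clear, so I'm handing in.

```bash
python3 -c "
from station import r
s=r.sense();print(s['time_s'],s['wrist_force']);print(r.finish_job())"
```

```text
20.7833 [ 0.41072221 -0.20543077  0.38995138]
the job is handed in; nothing more can be done
None
```

I loosened the thumb screw, slid the collar onto the sleeve, tightened it there and let go. The job was handed in at 20.8 s, and no verdict was reported.

- **Loosening:** I turned the gripper 76° anticlockwise, and the collar then slid with about 1 N of friction.
- **Pressing:** The collar first touched the sleeve after about 55.4 mm of travel. The wrist pushed with about 10.5 N, so roughly 9.5 to 10 N on the sleeve after friction. Force rose at about 3 N/mm from first touch, as stated.
- **Tightening:** After release, the wing's angle put the screw at about −1.0 rad. It started near −1.13, so the pinch slipped or the first angle reading was off by about 7°. It is still well below −0.7.
- **Final force:** I estimate 8.5 to 12 N. During tightening the tool crept forward about 0.6 mm while the wrist force fell to 8.4 N. The collar's final place, measured in the images, is about 3.2 mm past first touch. I had no direct reading of the contact force after letting go.
- **Surroundings:** The tin, box and spanner look unmoved in the final scene view. The mug is only partly in view and looks the same. I did not measure their positions. The gripper hung about 0.25 m above the table, with wrist force near zero.

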